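# Close the quick clamp of a drilling jig

## Task

A round bowl blank lies in the drilling jig, ready to be clamped. With a finger, push the open steel strap round its post until it lies fully over the blank against its stop, and only then push the cam lever fully down level so that it locks the strap. Only push: do not grip the strap or the lever, and leave the blank and the things around the jig where they are.

Things in the scene. Friction and masses are not known exactly. Their poses are not given: they have to be found in the camera images.
- jig: drilling jig fixed to the bench: aluminium plate 15 mm thick, spanning x -85..85, y -225..135 mm. Origin on the bench right below the blank's seat; z up. Strap post at (0, 95) mm. Latch bracket: x -27..27, y -137..-67 mm, top z = 104 mm; its two cheeks overhang the place of the strap's end, with the strap's stop (x 20..32 mm) under the far one. Three 14 mm high pins locate the blank.
- strap (a joint): steel strap about its vertical post (rad). 0 = over the blank, pointing along the jig's -y, on its stop; grows as it swings back to the jig's -x side (at 1.57 it points along -x); limit 1.7, starts 0.9..1.5. Takes 1.5 N at 100 mm from the post; stays where left. Bar 32 mm wide, reaching 185 mm from the post's axis, z 53..73 mm above the bench (4 mm over the blank); nut to 89 mm.
- strap_pivot (a point): on the post's axis, at the strap's top face, 73 mm above the bench; turns with the strap: its y axis points from the strap's end to the post, its x axis across the strap
- strap_end (a point): middle of the strap's free end, at its top face, 185 mm from the post's axis. The strap's two long side faces lie 16 mm either side of its centre line; push the one that trails as it closes (on the jig's -x side once over). Squeezing both side faces at once counts as gripping.
- cam_lever (a joint): angle of the cam lever above level (rad): 0 = fully down (locked, end of travel, lever level and pointing along the jig's -y), starts 0.55 to 0.9 (raised), limit 1.0. Stays where it is left; about 3 to 4 N downwards on the grip moves it. Must stay raised until the strap is over.
- lever_hinge (a point): on the lever's hinge axis, which runs along the jig's x, 93 mm above the bench, at (0, -82) mm in the jig
- lever_tip (a point): middle of the upper face of the lever's outer end, 140 mm from the hinge axis. The black grip runs from 62 to 140 mm from the axis; it is 31 mm wide and 14 mm thick (upper face 7 mm above the hinge line, so 100 mm above the bench when down). Press on its upper face; squeezing both its sides at once counts as gripping.
- blank: loose round wooden bowl blank, 120 mm across, 34 mm high, in the jig on the plate; its top is 49 mm above the bench. Origin: centre of the underside. Leave it in place.
- bowl: bystander: small turned wooden bowl, 100 mm across, 45 mm high, on the bench at the jig's -x, -y corner. Origin: centre of the underside
- glue: bystander: white glue bottle, 54 mm across, 130 mm high, on the bench beyond the post. Origin: centre of the underside
- mallet: bystander: lying wooden mallet, head 66 mm across, 110 mm long, with a 150 mm handle, 66 mm high, on the bench on the jig's +x side. Origin: under the middle of the head
- chuck_key: bystander: steel T-shaped chuck key, 110 x 80 mm, 20 mm high, lying on the bench at the jig's -x, +y corner. Origin: middle of its underside
There are look-alikes about, which are no part of the job. Leave any blue or turquoise look-alike of the blank alone.

How it is judged:
By the outcome, as a careful person would: the job done as asked, in the order asked, and still so for the second after the job is handed in, with the robot touching nothing.
It also fails if it takes over 50 s, if anything falls off the work surface, if the arm or the gripper's body presses on something with over 40 N, if the wrist force passes 120 N, or if a joint passes its speed limit or range.

## Robot

A 7-joint arm with a two-finger parallel gripper is mounted at the origin on the work surface. World frame = base frame: x ahead of the robot, y to its left, z up, the work surface at z = 0. Lengths are in mm, angles in rad, forces in N, time in s.
With the tool pointing down it reaches from about 400 to 925 mm from the base axis. Payload 5.6 kg.
Tool frame: the origin (TCP) lies midway between the tips of the shut fingers; the grasp point (between the pads) lies 19 mm behind it; x points along the fingers, z is the direction in which the jaws open and shut, and the axes are right-handed (so a half turn about x gives the same grasp; the last joint's range is limited). The gripper opens to 85 mm and grips with 20 to 120 N. Pads are 22 mm wide; open, the fingers measure 114 mm over their backs; the gripper's body (76 mm by 85 mm) begins 54 mm behind the grasp point. The pads swing forward as they close: fully open they stand 13 mm farther back than shut.
Start: joints at [1.211, 0.468, -0.012, 1.603, 0.006, 1.071, -0.056], TCP at [202.452, -617.674, 231.29] pointing down, gripper open.
Joint ranges: [-2.53, 2.53], [-0.31, 2.02], [-1.57, 1.55], [0.28, 2.44], [-1.29, 4.43], [0.15, 1.84], [-2.92, 2.92]. Speed limits (rad/s): [2.57, 2.57, 3.14, 3.14, 3.14, 3.14, 3.14].

## Interface

Orientations are given as a 3x3 rotation matrix whose columns are the frame's x, y, z axes.
In Python, from cell import * gives the robot as it stands.
- The arm moves only by the tool servo_tool, never from a script. Its argument "rows" is a list of rows, each an object with "grip": the opening, from 0 (shut) to 1 (fully open); "delta_pos": the shift along the tool's x, y, z as a fraction of full scale, a list of three; "rotation": the turn, a rotation vector about the tool's x, y, z as a fraction of full scale, a list of three. In form: [{"grip": grip, "delta_pos": [tx, ty, tz], "rotation": [ax, ay, az]}, ...]. A call has 1 to 12 rows; each row shifts and turns the commanded pose from where the row before left it, along the tool's axes as they then stand; what a row does not reach is not made up. Full scale, the value 1, is 0.03 m for a shift and 0.15 rad for a turn. A row lasts 1/8 s, in which the tool goes at most 62.5 mm and 10.7 degrees, less where a joint would pass 70% of its speed; a pose out of reach is approached as far as the arm can. A call with a number of a shift or a turn outside -1 to 1 is refused whole. A call with a gripper value outside its range is refused whole. The fingers move at their own pace and stop on an object; the grip force is fixed at half the most. Time passes only in rows, so rows that do not move let the fingers close. It gives the time, the measured TCP pose, the force and the opening at its end, in the units of the state.
- state(): the state, without advancing time (a new reading comes with each control period).
- read_camera(name): name is "scene" or "side" or "wrist"; returns the picture (480x640x3 uint8, blue, green, red); there is no depth.
- camera_info(name): a dict with "intrinsics" (3x3 intrinsics, pixels), "extrinsics" (4x4, takes a point from camera to world coordinates). Camera axes: x right, y down, z forward; pixel columns grow to the right and rows downward; lengths in mm; the calibration is good to about 2 mm. A picture is of the moment at which its call begins: read the wrist's pose just before it. camera_info takes no time and is no camera call; for the wrist camera it gives the pose at the moment of the call.
- finish_job(): hands the job in, once; it reports no verdict.
The state is a dict: "t": time; "joint_positions": joint angles; "joint_velocities": joint speeds; "joint_efforts": joint torques, N m; "ee_pos": TCP position; "eef_rot": TCP orientation; "force": force on the tool from outside, world axes, zero at the start; "wrist_torque": the same for the moment, N m; "gripper_width": finger opening in mm.
Only numpy, scipy, OpenCV 4.12 (cv2) and the standard library are available. Lean on these libraries where they do the work, as an engineer would, in place of code of your own. Each camera call takes 0.05 s, during which the arm holds its last target.

## Working session

There is one attempt and no reset: what is moved stays moved. The work goes in short steps, Python scripts to look and compute and a tool call to move; the robot and the scene stay as the last step left them, time stands still between calls to the robot, and variables do not carry over. Pictures are saved under pics/ and viewed, and the job is handed in when it is done.

Besides the shell and the picture viewer there is one more tool, called after "Call:" as name(argument=value, ...) on one line, values as JSON. servo_tool: Moves the arm, as the interface text tells. Its arguments: {"type":"object","properties":{"rows":{"type":"array"}},"required":["rows"]}

```bash
mkdir -p pics; python3 - <<'E'
from cell import *
import cv2,numpy as np
s=state();print(s['t'],s['ee_pos'],s['eef_rot'],s['gripper_width'],s['force'])
for n in ("scene","side","wrist"):
    c=camera_info(n);print(n,np.round(c['intrinsics'],1).tolist(),np.round(c['extrinsics'],3).tolist())
    cv2.imwrite(f'pics/{n}0.png',read_camera(n))
E
```

```text
0.0 [ 202.27069135 -617.13812612  230.3243323 ] [[-6.73765370e-04  9.50244254e-01  3.11505061e-01]
 [ 1.64841158e-03  3.11505764e-01 -9.50242833e-01]
 [-9.99998414e-01 -1.26752163e-04 -1.77627543e-03]] 85.39457904095323 [ 0.38539953 -0.96466747 -0.34496678]
scene [[477.6, 0.0, 319.3], [0.0, 477.6, 242.6], [0.0, 0.0, 1.0]] [[0.345, 0.804, -0.484, 992.676], [0.939, -0.291, 0.185, -98.663], [0.008, -0.518, -0.855, 886.853], [0.0, 0.0, 0.0, 1.0]]
side [[443.6, 0.0, 319.9], [0.0, 443.6, 244.0], [0.0, 0.0, 1.0]] [[0.735, -0.39, 0.555, 72.154], [-0.678, -0.392, 0.622, -513.958], [-0.025, -0.833, -0.552, 586.092], [0.0, 0.0, 0.0, 1.0]]
wrist [[345.1, 0.0, 315.2], [0.0, 345.1, 243.0], [0.0, 0.0, 1.0]] [[0.311, -0.905, -0.29, 275.453], [-0.95, -0.297, -0.093, -593.309], [-0.002, 0.305, -0.952, 373.382], [0.0, 0.0, 0.0, 1.0]]
```

View pics/scene0.png

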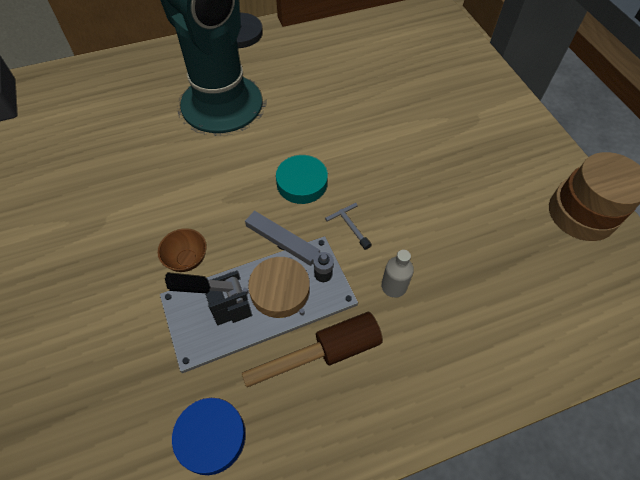

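View pics/side0.png

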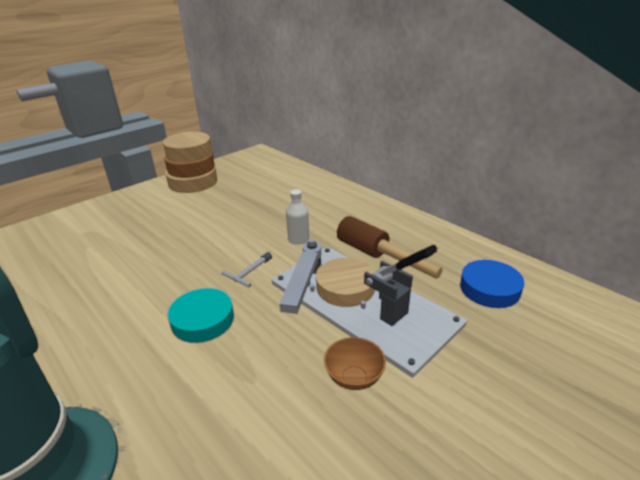

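```bash
python3 - <<'E'
import cv2
a=cv2.imread('pics/scene0.png')[190:380,140:380];cv2.imwrite('pics/z1.png',cv2.resize(a,None,fx=3.1,fy=3.1,interpolation=2))
a=cv2.imread('pics/side0.png')[220:400,250:490];cv2.imwrite('pics/z2.png',cv2.resize(a,None,fx=3.1,fy=3.1,interpolation=2))
E
```

```text
(no output)
```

View pics/z1.png

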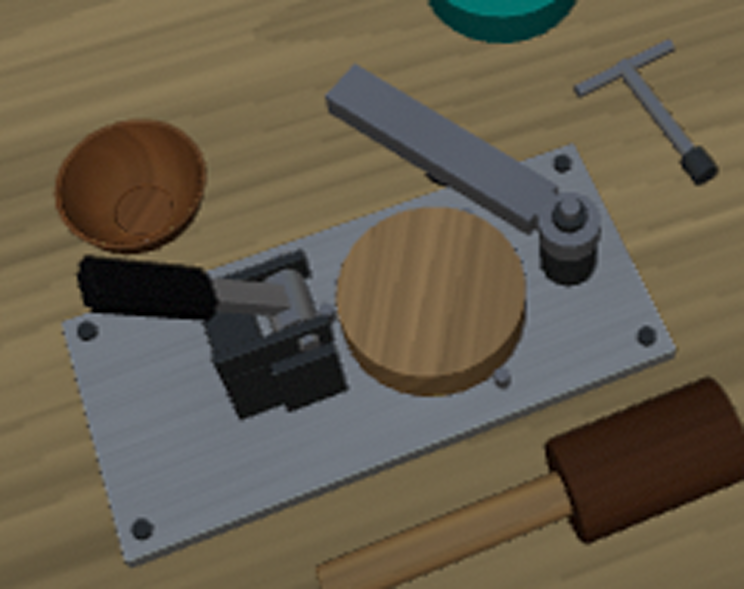

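View pics/z2.png

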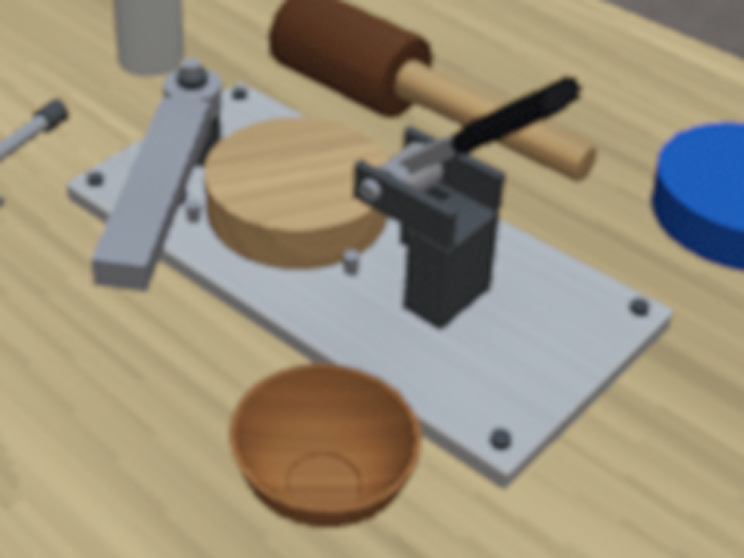

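```bash
cat > h.py <<'E'
import numpy as np
from cell import *
def ray(n,uv):
    c=camera_info(n);K=np.array(c['intrinsics']);E=np.array(c['extrinsics'])
    d=E[:3,:3]@np.linalg.solve(K,[uv[0],uv[1],1]);return E[:3,3],d
def onz(n,uv,z):
    o,d=ray(n,uv);return (o+d*(z-o[2])/d[2])
def proj(n,P):
    c=camera_info(n);K=np.array(c['intrinsics']);E=np.linalg.inv(np.array(c['extrinsics']))
    p=K@(E[:3,:3]@P+E[:3,3]);return p[:2]/p[2]
def z1(u,v):return (u/3.1+140-.3,v/3.1+190-.3)
def z2(u,v):return (u/3.1+250-.3,v/3.1+220-.3)
E
python3 - <<'E'
from h import *
A=[(-85,-225),(85,-225),(85,135),(-85,135),(-85,135),(-85,-225),(85,-225)]
W=[onz('scene',z1(*p),15)[:2] for p in [(66,321),(126,553),(675,350),(574,147)]]+[onz('side',z2(*p),15)[:2] for p in [(70,188),(506,475),(670,315)]]
A=np.array(A,float);W=np.array(W)
a=A-A.mean(0);w=W-W.mean(0)
th=np.arctan2((a[:,0]*w[:,1]-a[:,1]*w[:,0]).sum(),(a*w).sum())
R=np.array([[np.cos(th),-np.sin(th)],[np.sin(th),np.cos(th)]]);t=W.mean(0)-R@A.mean(0)
print('th',th,'t',t);print(np.round((W-t)@R-A,1))
J=lambda P:np.round((P[:2]-t)@R,1)
print('blank', J(onz('scene',z1(432,300),49)), J(onz('side',z2(297,180),49)))
print('post nut',J(onz('scene',z1(570,203),89)),J(onz('side',z2(192,75),89)))
for p in [(355,66),(328,97)]:print('scene end',J(onz('scene',z1(*p),73)),onz('scene',z1(*p),73))
for p in [(95,264),(150,268)]:print('side end',J(onz('side',z2(*p),73)))
print('bracket',[J(onz('scene',z1(*p),104)) for p in [(302,252),(340,325),(217,363)]])
np.savez('jig.npz',R=R,t=t)
# lever tip: y-z plane x=0 of jig
def onx(n,uv):
    o,d=ray(n,uv);nn=np.array([R[0,0],R[1,0],0]);k=nn@(np.r_[t,0]-o)/(nn@d);P=o+k*d;return J(P),P[2]
print('lever end scene',onx('scene',z1(80,280)),onx('side',z2(572,85)))
c=lambda p:np.round(R@p+t,1)
print('hinge',c([0,-82]),'post',c([0,95]),'lever down tip',c([0,-222]))
E
```

```text
th 0.03385653297148854 t [575.30628862 -24.70133312]
[[ 5.4  4.3]
 [-1.9  4.3]
 [ 0.6  0.5]
 [ 5.2 -1. ]
 [-3.2 -8.6]
 [-0.2 -0.1]
 [-5.8  0.7]]
blank [10.6 -0.4] [-9.2 -7.5]
post nut [-1.  97.2] [-12.3  83.4]
scene end [-160.3    7.6] [414.85926572 -22.48570227  73.        ]
scene end [-143.2  -16.6] [432.78419095 -46.16083285  73.        ]
side end [-166.3    2. ]
side end [-147.2  -22.9]
bracket [array([-21.6, -67.3]), array([ 32.4, -60.9]), array([  28.9, -133.2])]
lever end scene (array([   0. , -181.9]), np.float64(191.75681354353412)) (array([  -0., -184.]), np.float64(198.43755999767058))
hinge [ 578.1 -106.7] post [572.1  70.2] lever down tip [ 582.8 -246.6]
```

Call:
servo_tool(rows=[{"grip": 0,"delta_pos": [-0.3,1,-0.7],"rotation": [0,0,0]},{"grip": 0,"delta_pos": [-0.3,1,-0.7],"rotation": [0,0,0]},{"grip": 0,"delta_pos": [-0.3,1,-0.7],"rotation": [0,0,0]},{"grip": 0,"delta_pos": [-0.3,1,-0.7],"rotation": [0,0,0]},{"grip": 0,"delta_pos": [-0.3,1,-0.7],"rotation": [0,0,0]},{"grip": 0,"delta_pos": [-0.3,1,-0.7],"rotation": [0,0,0]},{"grip": 0,"delta_pos": [-0.3,1,-0.7],"rotation": [0,0,0]},{"grip": 0,"delta_pos": [-0.3,1,-0.7],"rotation": [0,0,0]},{"grip": 0,"delta_pos": [0,0.7,-1],"rotation": [0,0,0]},{"grip": 0,"delta_pos": [0,0.5,-1],"rotation": [0,0,0]},{"grip": 0,"delta_pos": [0,0.5,-1],"rotation": [0,0,0]},{"grip": 0,"delta_pos": [0,0,0],"rotation": [0,0,0]}])

```text
t: 1.65
ee_pos: [399.2, -279.3, 303.3]
eef_rot: [[-0.0, 0.949, 0.316], [0.0, 0.316, -0.949], [-1.0, 0.0, -0.0]]
force: [0.6, -0.6, -0.7]
gripper_width: -0.0
```

```bash
python3 - <<'E'
from h import *
import cv2
s=state();print(s['t'],s['ee_pos'],s['gripper_width'],s['force'])
c=camera_info('wrist');np.savez('w1.npz',K=c['intrinsics'],E=c['extrinsics']);print(np.round(c['extrinsics'],2))
cv2.imwrite('pics/w1.png',read_camera('wrist'))
E
```

```text
1.65 [ 399.21983059 -279.31029236  303.32481793] -0.049967103491449914 [ 0.63872001 -0.625125   -0.71702609]
[[ 3.2000e-01 -9.0000e-01 -2.9000e-01  4.7221e+02]
 [-9.5000e-01 -3.0000e-01 -1.0000e-01 -2.5493e+02]
 [-0.0000e+00  3.0000e-01 -9.5000e-01  4.4634e+02]
 [ 0.0000e+00  0.0000e+00  0.0000e+00  1.0000e+00]]
```

View pics/w1.png

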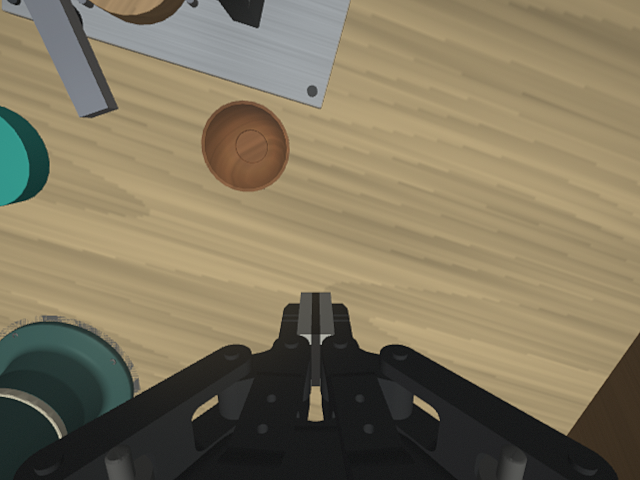

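Call:
servo_tool(rows=[{"grip": 0,"delta_pos": [0,0.6,-0.9],"rotation": [0,0,0]},{"grip": 0,"delta_pos": [0,0.6,-0.9],"rotation": [0,0,0]},{"grip": 0,"delta_pos": [0,0.6,-0.9],"rotation": [0,0,0]},{"grip": 0,"delta_pos": [0,0.6,-0.9],"rotation": [0,0,0]},{"grip": 0,"delta_pos": [0,0.6,-0.9],"rotation": [0,0,0]},{"grip": 0,"delta_pos": [0,0.6,-0.9],"rotation": [0,0,0]},{"grip": 0,"delta_pos": [0,0.6,-0.9],"rotation": [0,0,0]},{"grip": 0,"delta_pos": [0,0.6,-0.9],"rotation": [0,0,0]},{"grip": 0,"delta_pos": [0,0.6,-0.9],"rotation": [0,0,0]},{"grip": 0,"delta_pos": [0,0,0],"rotation": [0,0,0]}])

```text
t: 2.95
ee_pos: [477.5, 0.8, 303.2]
eef_rot: [[0.0, 0.949, 0.314], [0.001, 0.314, -0.949], [-1.0, 0.0, -0.001]]
force: [-0.8, -0.4, -0.8]
gripper_width: -0.1
```

```bash
python3 - <<'E'
from h import *
import cv2
s=state();print(s['t'],s['ee_pos'],s['gripper_width'],s['force'])
c=camera_info('wrist');np.savez('w2.npz',K=c['intrinsics'],E=c['extrinsics']);print(np.round(c['extrinsics'],2))
cv2.imwrite('pics/w2.png',read_camera('wrist'))
E
```

```text
2.95 [477.52590818   0.77886774 303.172299  ] -0.08585548218551693 [-0.78755841 -0.43263592 -0.78916953]
[[ 3.1000e-01 -9.0000e-01 -2.9000e-01  5.5055e+02]
 [-9.5000e-01 -3.0000e-01 -9.0000e-02  2.4960e+01]
 [-0.0000e+00  3.0000e-01 -9.5000e-01  4.4616e+02]
 [ 0.0000e+00  0.0000e+00  0.0000e+00  1.0000e+00]]
```

View pics/w2.png

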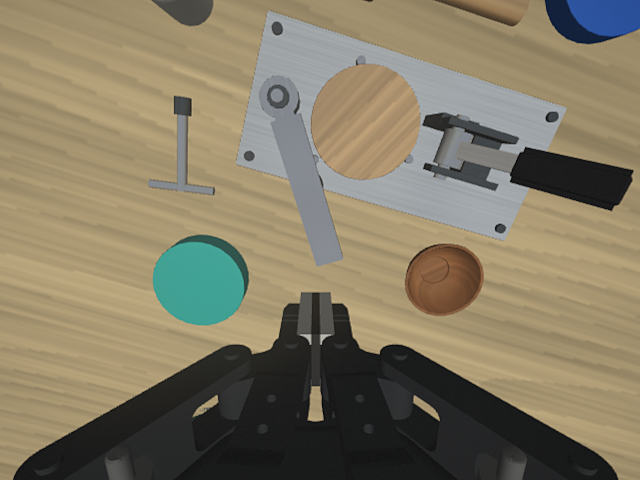

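```bash
cat >> h.py <<'E'
def wz(f,uv,z):
    q=np.load(f);K=q['K'];E=q['E'];d=E[:3,:3]@np.linalg.solve(K,[uv[0],uv[1],1]);o=E[:3,3];return o+d*(z-o[2])/d[2]
def wx(f,uv,R,t):
    q=np.load(f);K=q['K'];E=q['E'];d=E[:3,:3]@np.linalg.solve(K,[uv[0],uv[1],1]);o=E[:3,3]
    n=np.array([R[0,0],R[1,0],0]);return o+d*(n@(np.r_[t,0]-o))/(n@d)
E
python3 - <<'E'
from h import *
A=np.array([(85,135),(85,-225),(-85,-225),(-85,135)],float)
W=np.array([wz('w2.npz',p,15)[:2] for p in [(269,10.5),(566,107),(506,239),(237,162)]])
a=A-A.mean(0);w=W-W.mean(0)
th=np.arctan2((a[:,0]*w[:,1]-a[:,1]*w[:,0]).sum(),(a*w).sum())
R=np.array([[np.cos(th),-np.sin(th)],[np.sin(th),np.cos(th)]]);t=W.mean(0)-R@A.mean(0)
print('th',th,'t',t);print(np.round((W-t)@R-A,1))
np.savez('jig.npz',R=R,t=t)
J=lambda P:np.round((P[:2]-t)@R,1)
print('blank',J(wz('w2.npz',(366,122),49)),'nut',J(wz('w2.npz',(279,96),87)))
e=[J(wz('w2.npz',p,73)) for p in [(342,258),(317,265)]];print('end',e)
m=(e[0]+e[1])/2-[0,95];print(np.hypot(*m),'phi',np.arctan2(-m[0],-m[1]))
P=wx('w2.npz',(620,190),R,t);print('lever end mid',J(P),P[2])
c=lambda p:np.round(R@p+t,1)
print('hinge',c([0,-82]),'post',c([0,95]))
# finger tip pixel of TCP
E
sed -i 's/x/x/' h.py
```

```text
th 0.04352380937653301 t [576.67957086 -24.54464513]
[[-1.7 -1.8]
 [-2.1  2.9]
 [ 1.6  0.3]
 [ 2.2 -1.4]]
blank [1.7 0.9] nut [-1.1 93.6]
end [array([-147.8,  -16.1]), array([-164. ,    9.2])]
184.38333032028683 phi 1.0075404007680417
lever end mid [   0.  -191.8] 174.31122102955158
hinge [ 580.2 -106.5] post [572.5  70.4]
```

Call:
servo_tool(rows=[{"grip": 0,"delta_pos": [0,-0.25,-0.7],"rotation": [0,0,0]},{"grip": 0,"delta_pos": [0,-0.25,-0.7],"rotation": [0,0,0]},{"grip": 0,"delta_pos": [1,0,0],"rotation": [0,0,0]},{"grip": 0,"delta_pos": [1,0,0],"rotation": [0,0,0]},{"grip": 0,"delta_pos": [1,0,0],"rotation": [0,0,0]},{"grip": 0,"delta_pos": [1,0,0],"rotation": [0,0,0]},{"grip": 0,"delta_pos": [1,0,0],"rotation": [0,0,0]},{"grip": 0,"delta_pos": [0.5,0,0],"rotation": [0,0,0]},{"grip": 0,"delta_pos": [0,0,0],"rotation": [0,0,0]}])

```text
t: 4.12
ee_pos: [448.8, 35.0, 138.0]
eef_rot: [[-0.001, 0.95, 0.312], [-0.0, 0.312, -0.95], [-1.0, -0.001, -0.0]]
force: [0.4, -0.1, 1.2]
gripper_width: -0.1
```

```bash
python3 - <<'E'
from h import *
import cv2
s=state();print(s['t'],s['ee_pos'],s['force'])
c=camera_info('wrist');np.savez('w3.npz',K=c['intrinsics'],E=c['extrinsics'])
cv2.imwrite('pics/w3.png',read_camera('wrist'))
E
```

```text
4.125 [448.78905857  34.97416316 137.96021144] [ 0.44567555 -0.0547728   1.19387728]
```

View pics/w3.png

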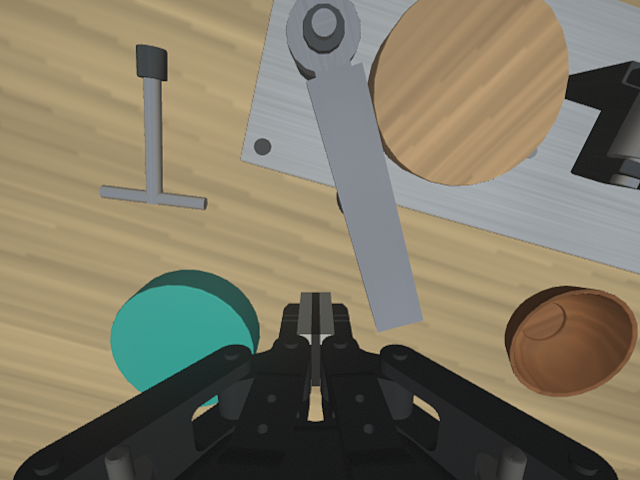

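Call:
servo_tool(rows=[{"grip": 0,"delta_pos": [1,0,0],"rotation": [0,0,0]},{"grip": 0,"delta_pos": [1,0,0],"rotation": [0,0,0]},{"grip": 0,"delta_pos": [0.55,0,0],"rotation": [0,0,0]},{"grip": 0,"delta_pos": [0,0,0],"rotation": [0,0,0]}])

```text
t: 4.68
ee_pos: [449.5, 34.8, 61.7]
eef_rot: [[-0.001, 0.95, 0.312], [-0.0, 0.312, -0.95], [-1.0, -0.001, -0.0]]
force: [-0.2, 0.4, -0.1]
gripper_width: 0.0
```

```bash
python3 - <<'E'
from h import *
import cv2
s=state();print(s['t'],s['ee_pos'],s['force'])
q=np.load('jig.npz');R,t=q['R'],q['t'];Tw=np.array(s['eef_rot'])
p=np.array(s['ee_pos']);prev=p[:2]
for r,ph,off in [(120,.95,24),(118,.75,24),(116,.55,24),(114,.35,24),(112,.15,24),(112,0.05,24),(112,-.03,24)]:
    d=np.array([-np.sin(ph),-np.cos(ph)]);n=np.array([-np.cos(ph),np.sin(ph)])
    w=R@(np.array([0,95])+r*d+n*off)+t
    dl=np.r_[w-prev,0]@Tw/30;prev=w;print(ph,np.round(w,1),np.round(dl,2))
cv2.imwrite('pics/w4.png',read_camera('wrist'))
E
```

```text
4.675 [449.45901447  34.83157013  61.67680098] [-0.24007     0.37575377 -0.08743946]
0.95 [463.3  15.3] [-0.    0.23  0.76]
0.75 [477.7  -3.8] [-0.    0.26  0.75]
0.55 [495.3 -19.4] [-0.    0.4   0.68]
0.35 [515.3 -31.1] [-0.    0.51  0.58]
0.15 [536.8 -38.4] [-0.    0.6   0.46]
0.05 [547.8 -41.5] [-0.    0.32  0.21]
-0.03 [556.8 -43.1] [-0.    0.27  0.14]
```

View pics/w4.png

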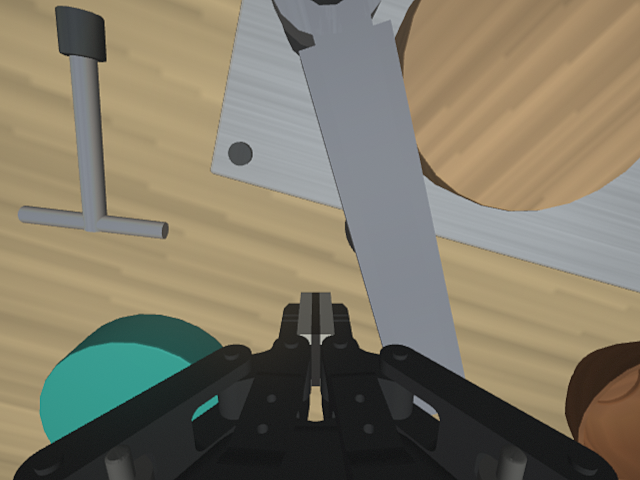

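Call:
servo_tool(rows=[{"grip": 0,"delta_pos": [0,0.12,0.38],"rotation": [0,0,0]},{"grip": 0,"delta_pos": [0,0.12,0.38],"rotation": [0,0,0]},{"grip": 0,"delta_pos": [0,0.13,0.38],"rotation": [0,0,0]},{"grip": 0,"delta_pos": [0,0.13,0.38],"rotation": [0,0,0]},{"grip": 0,"delta_pos": [0,0.2,0.34],"rotation": [0,0,0]},{"grip": 0,"delta_pos": [0,0.2,0.34],"rotation": [0,0,0]},{"grip": 0,"delta_pos": [0,0.25,0.3],"rotation": [0,0,0]},{"grip": 0,"delta_pos": [0,0.25,0.3],"rotation": [0,0,0]},{"grip": 0,"delta_pos": [0,0,0],"rotation": [0,0,0]}])

```text
t: 5.85
ee_pos: [516.6, -32.9, 61.7]
eef_rot: [[0.001, 0.951, 0.31], [-0.0, 0.31, -0.951], [-1.0, 0.001, 0.001]]
force: [-0.7, 0.2, 0.0]
gripper_width: -0.2
```

```bash
python3 - <<'E'
from h import *
import cv2
s=state();print(s['t'],s['ee_pos'],s['force'])
c=camera_info('wrist');np.savez('w5.npz',K=c['intrinsics'],E=c['extrinsics'])
cv2.imwrite('pics/w5.png',read_camera('wrist'))
E
```

```text
5.85 [516.62495096 -32.86686303  61.67815333] [-0.72482176  0.1550756   0.0086494 ]
```

View pics/w5.png

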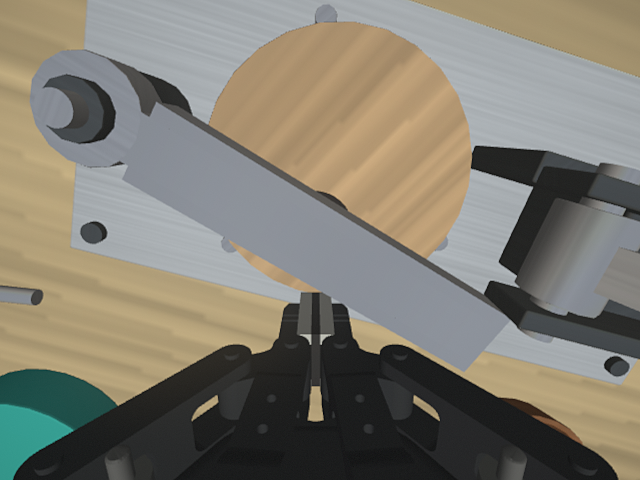

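Call:
servo_tool(rows=[{"grip": 0,"delta_pos": [0,0.3,0.23],"rotation": [0,0,0]},{"grip": 0,"delta_pos": [0,0.3,0.23],"rotation": [0,0,0]},{"grip": 0,"delta_pos": [0,0.16,0.1],"rotation": [0,0,0]},{"grip": 0,"delta_pos": [0,0.16,0.1],"rotation": [0,0,0]},{"grip": 0,"delta_pos": [0,0,0],"rotation": [0,0,0]}])

```text
t: 6.52
ee_pos: [548.7, -42.4, 61.8]
eef_rot: [[0.001, 0.95, 0.311], [-0.0, 0.311, -0.95], [-1.0, 0.001, 0.0]]
force: [-0.8, -0.7, -0.5]
gripper_width: -0.1
```

Call:
servo_tool(rows=[{"grip": 0,"delta_pos": [0,0.1,0.03],"rotation": [0,0,0]},{"grip": 0,"delta_pos": [0,0,0],"rotation": [0,0,0]}])

```text
t: 6.78
ee_pos: [549.4, -42.5, 61.5]
eef_rot: [[-0.004, 0.95, 0.311], [-0.001, 0.311, -0.95], [-1.0, -0.004, -0.0]]
force: [-5.8, 0.2, 2.6]
gripper_width: 0.0
```

```bash
python3 - <<'E'
from h import *
import cv2
s=state();print(s['t'],s['ee_pos'],s['force'])
c=camera_info('wrist');np.savez('w6.npz',K=c['intrinsics'],E=c['extrinsics'])
cv2.imwrite('pics/w6.png',read_camera('wrist'))
E
```

```text
6.775 [549.37483261 -42.46133159  61.52430521] [-5.81020424  0.20905381  2.57344027]
```

View pics/w6.png

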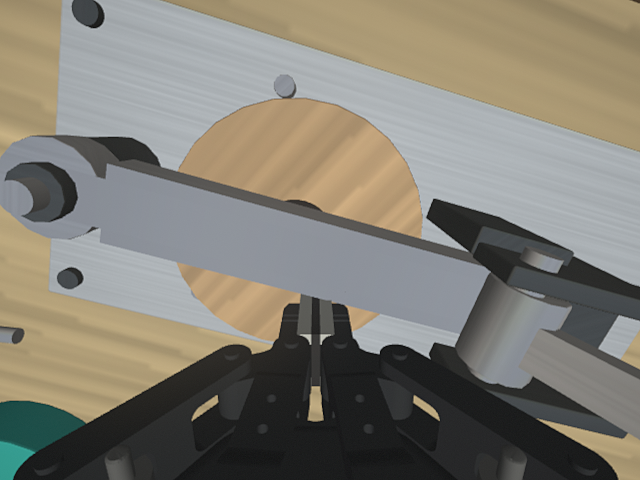

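Call:
servo_tool(rows=[{"grip": 0,"delta_pos": [0,0.15,0.04],"rotation": [0,0,0]},{"grip": 0,"delta_pos": [0,0,0],"rotation": [0,0,0]}])

```text
t: 7.08
ee_pos: [549.7, -42.8, 60.7]
eef_rot: [[-0.013, 0.95, 0.311], [-0.002, 0.311, -0.95], [-1.0, -0.013, -0.002]]
force: [-14.0, -1.3, 9.0]
gripper_width: -0.1
```

```bash
python3 - <<'E'
from h import *
import cv2
s=state();print(s['t'],s['ee_pos'],s['force'])
cv2.imwrite('pics/sc7.png',cv2.resize(read_camera('scene')[190:380,140:380],None,fx=3.1,fy=3.1,interpolation=2))
q=np.load('jig.npz');R,t=q['R'],q['t']
f='w6.npz'
for a,b in [((100,242),(460,330)),((125,162),(480,265))]:
    A,B=[((wz(f,p,73)[:2]-t)@R) for p in (a,b)];print(np.round(A,1),np.round(B,1),np.arctan2(-(B-A)[0],-(B-A)[1]))
E
```

```text
7.075 [549.69105354 -42.84780755  60.69359554] [-13.96039947  -1.30412899   9.02126023]
[-17.2  75.8] [-15.7 -78.5] -0.009305373253481693
[17.  69.4] [ 14.6 -74.4] 0.016500228425861043
```

View pics/sc7.png

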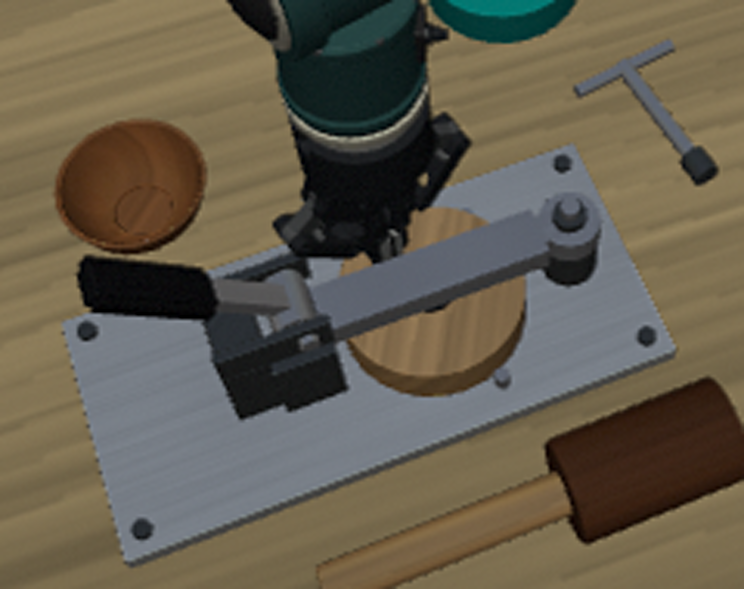

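Call:
servo_tool(rows=[{"grip": 0,"delta_pos": [0,-0.5,-0.16],"rotation": [0,0,0]},{"grip": 0,"delta_pos": [0,-0.6,-0.2],"rotation": [0,0,0]},{"grip": 0,"delta_pos": [-1,0,0],"rotation": [0,0,0]},{"grip": 0,"delta_pos": [-1,0,0],"rotation": [0,0,0]},{"grip": 0,"delta_pos": [-1,0,0],"rotation": [0,0,0]},{"grip": 0,"delta_pos": [-1,0,0],"rotation": [0,0,0]},{"grip": 0,"delta_pos": [-1,0,0],"rotation": [0,0,0]},{"grip": 0,"delta_pos": [-1,0,0],"rotation": [0,0,0]},{"grip": 0,"delta_pos": [0,0,0],"rotation": [0,0,0]}])

```text
t: 8.25
ee_pos: [522.9, -42.0, 244.4]
eef_rot: [[0.006, 0.95, 0.311], [-0.001, 0.311, -0.95], [-1.0, 0.005, 0.003]]
force: [0.5, 0.8, -0.2]
gripper_width: -0.1
```

```bash
python3 - <<'E'
from h import *
import cv2
s=state();print(s['t'],s['ee_pos'],s['force'])
q=np.load('jig.npz');R,t=q['R'],q['t'];Tw=np.array(s['eef_rot'])
w=R@[0,-168]+t;print(w,np.r_[w-s['ee_pos'][:2],0]@Tw/30)
c=camera_info('wrist');np.savez('w8.npz',K=c['intrinsics'],E=c['extrinsics'])
cv2.imwrite('pics/w8.png',read_camera('wrist'))
E
```

```text
8.25 [522.87434443 -41.95570069 244.40684986] [ 0.53954317  0.84096489 -0.19292164]
[ 583.9892625 -192.3855472] [0.01802668 0.37419966 5.39936793]
```

View pics/w8.png

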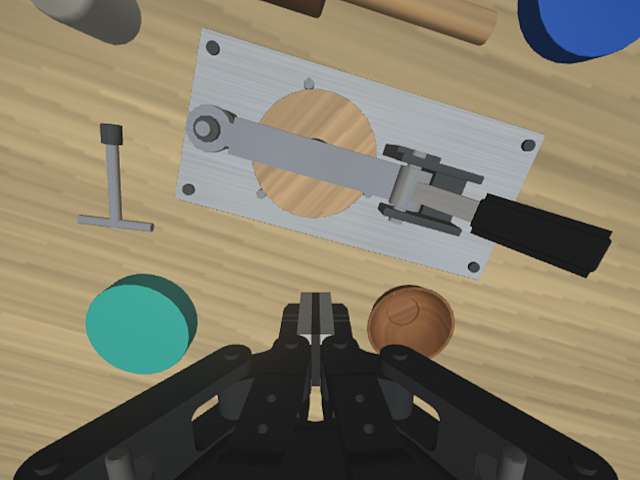

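```bash
python3 - <<'E'
from h import *
q=np.load('jig.npz');R,t=q['R'],q['t']
for f,p in [('w8.npz',(607,235)),('w8.npz',(592,268)),('w8.npz',(600,252)),('w2.npz',(628,190))]:
    P=wx(f,p,R,t);j=(P[:2]-t)@R;print(j,P[2],np.hypot(j[1]+82,P[2]-93),np.arctan2(P[2]-93,-82-j[1]))
E
```

```text
[ 2.93943070e-14 -4.26797609e+02] -77.69353914345237 384.7358512793849 -0.459683227850307
[ 5.32614691e-14 -1.12436511e+02] 261.71634529011027 171.439745595457 1.3923154964006936
[-2.36512759e-14 -1.79440491e+02] 189.8457502697927 137.38176216966045 0.7823370171819828
[-5.05375807e-14 -1.81269969e+02] 192.4727206302014 140.53237676725786 0.7864183339209282
```

Call:
servo_tool(rows=[{"grip": 0,"delta_pos": [0,0.1,0.9],"rotation": [0,0,0]},{"grip": 0,"delta_pos": [0,0.1,0.9],"rotation": [0,0,0]},{"grip": 0,"delta_pos": [0,0.05,0.9],"rotation": [0,0,0]},{"grip": 0,"delta_pos": [0,0.05,0.9],"rotation": [0,0,0]},{"grip": 0,"delta_pos": [0,0.05,0.9],"rotation": [0,0,0]},{"grip": 0,"delta_pos": [0,0.02,0.9],"rotation": [0,0,0]},{"grip": 0,"delta_pos": [0,0,0],"rotation": [0,0,0]}])

```text
t: 9.18
ee_pos: [581.5, -194.8, 239.9]
eef_rot: [[-0.002, 0.951, 0.308], [-0.0, 0.308, -0.951], [-1.0, -0.002, -0.001]]
force: [-0.9, -0.0, 1.1]
gripper_width: -0.0
```

```bash
python3 - <<'E'
from h import *
import cv2
s=state();print(s['t'],s['ee_pos'],s['force'])
cv2.imwrite('pics/w9.png',read_camera('wrist'))
cv2.imwrite('pics/sd9.png',cv2.resize(read_camera('side')[170:400,250:540],None,fx=2.5,fy=2.5,interpolation=2))
E
```

```text
9.175 [ 581.48222224 -194.83261876  239.8807324 ] [-0.89576049 -0.00833875  1.05437749]
```

View pics/w9.png

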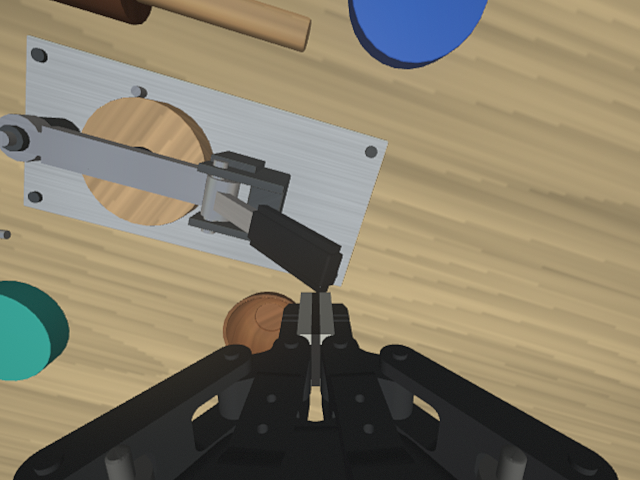

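View pics/sd9.png

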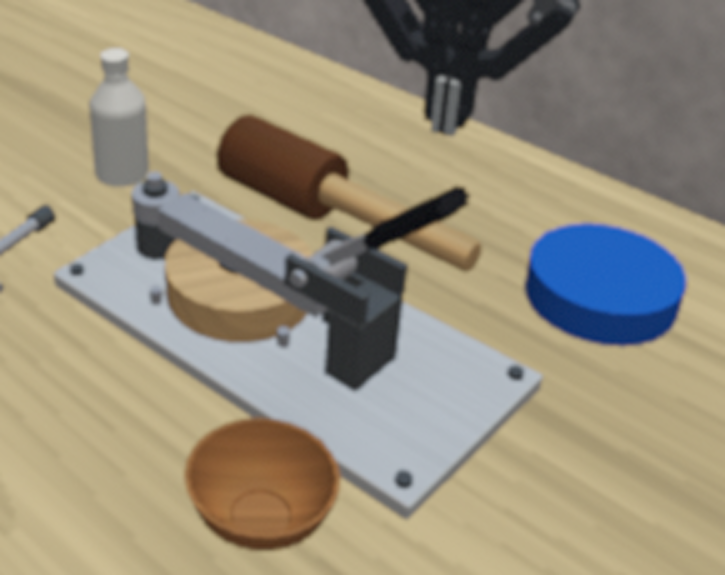

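Call:
servo_tool(rows=[{"grip": 0,"delta_pos": [0,0.22,-0.46],"rotation": [0,0,0]},{"grip": 0,"delta_pos": [0.8,0,0],"rotation": [0,0,0]},{"grip": 0,"delta_pos": [0.8,0,0],"rotation": [0,0,0]},{"grip": 0,"delta_pos": [0.38,-0.05,0.18],"rotation": [0,0,0]},{"grip": 0,"delta_pos": [0.38,-0.05,0.18],"rotation": [0,0,0]},{"grip": 0,"delta_pos": [0,0,0],"rotation": [0,0,0]}])

```text
t: 10.02
ee_pos: [584.6, -188.7, 170.6]
eef_rot: [[-0.0, 0.95, 0.311], [0.0, 0.311, -0.95], [-1.0, -0.0, -0.0]]
force: [-0.4, -1.1, 0.8]
gripper_width: 0.4
```

```bash
python3 - <<'E'
from h import *
import cv2
s=state();print(s['t'],s['ee_pos'],s['force'])
q=np.load('jig.npz');R,t=q['R'],q['t'];print((s['ee_pos'][:2]-t)@R)
cv2.imwrite('pics/w10.png',read_camera('wrist'))
cv2.imwrite('pics/sd10.png',cv2.resize(read_camera('side')[170:400,250:540],None,fx=2.5,fy=2.5,interpolation=2))
E
```

```text
10.025 [ 584.56355288 -188.72920337  170.61896571] [-0.3985225  -1.10513707  0.76708167]
[   0.73283429 -164.37210618]
```

View pics/w10.png

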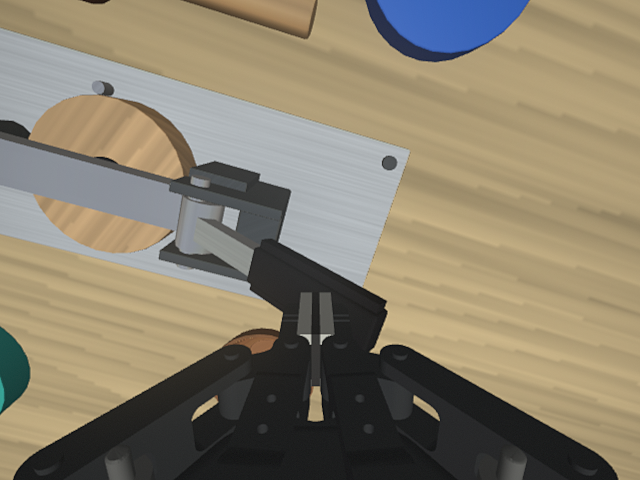

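View pics/sd10.png

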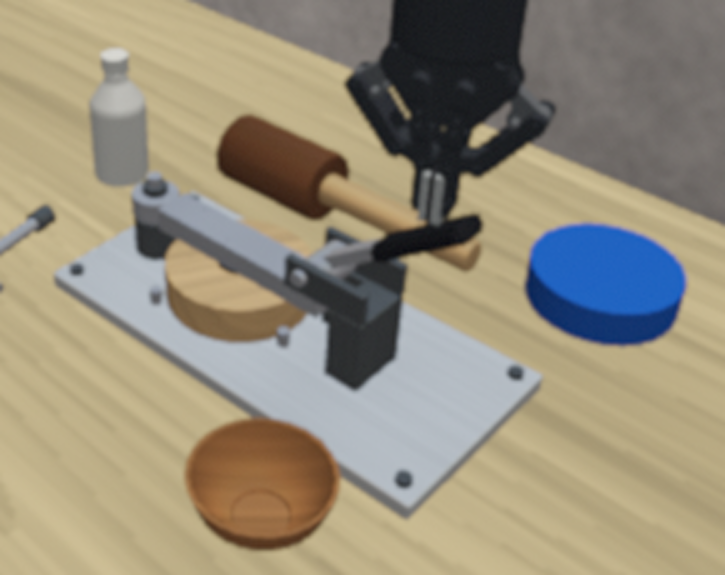

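Call:
servo_tool(rows=[{"grip": 0,"delta_pos": [0.35,-0.05,0.18],"rotation": [0,0,0]},{"grip": 0,"delta_pos": [0.35,-0.05,0.18],"rotation": [0,0,0]},{"grip": 0,"delta_pos": [0.35,-0.04,0.15],"rotation": [0,0,0]},{"grip": 0,"delta_pos": [0.35,-0.03,0.1],"rotation": [0,0,0]},{"grip": 0,"delta_pos": [0.35,-0.02,0.07],"rotation": [0,0,0]},{"grip": 0,"delta_pos": [0.3,0,0.03],"rotation": [0,0,0]},{"grip": 0,"delta_pos": [0,0,0],"rotation": [0,0,0]}])

```text
t: 11.0
ee_pos: [584.9, -209.9, 108.1]
eef_rot: [[-0.002, 0.95, 0.312], [0.001, 0.312, -0.95], [-1.0, -0.002, -0.002]]
force: [0.1, -0.4, 0.0]
gripper_width: 0.1
```

Call:
servo_tool(rows=[{"grip": 0,"delta_pos": [0.15,0,0],"rotation": [0,0,0]},{"grip": 0,"delta_pos": [0,0,0],"rotation": [0,0,0]}])

```text
t: 11.25
ee_pos: [585.7, -210.1, 104.7]
eef_rot: [[-0.0, 0.95, 0.312], [0.0, 0.312, -0.95], [-1.0, -0.0, -0.0]]
force: [-0.5, -0.5, 0.6]
gripper_width: 0.2
```

Call:
servo_tool(rows=[{"grip": 0,"delta_pos": [0.1,0,0],"rotation": [0,0,0]},{"grip": 0,"delta_pos": [0.1,0,0],"rotation": [0,0,0]},{"grip": 0,"delta_pos": [0,0,0],"rotation": [0,0,0]}])

```text
t: 11.62
ee_pos: [585.9, -210.5, 100.0]
eef_rot: [[0.0, 0.95, 0.311], [-0.001, 0.311, -0.95], [-1.0, -0.0, 0.001]]
force: [-2.3, 0.3, 8.0]
gripper_width: 0.1
```

```bash
python3 - <<'E'
from h import *
import cv2
s=state();print(s['t'],s['ee_pos'],s['force'])
cv2.imwrite('pics/w11.png',read_camera('wrist'))
cv2.imwrite('pics/sd11.png',cv2.resize(read_camera('side')[170:400,250:540],None,fx=2.5,fy=2.5,interpolation=2))
E
```

```text
11.625 [ 585.91010713 -210.46290521   99.96916633] [-2.31433727  0.29153011  7.98182283]
```

View pics/w11.png

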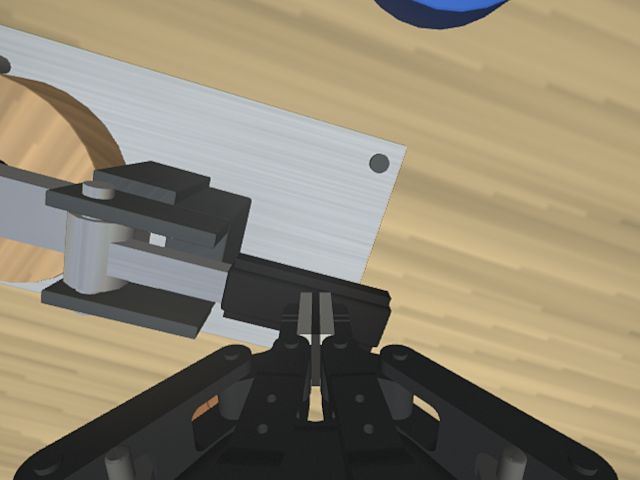

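View pics/sd11.png

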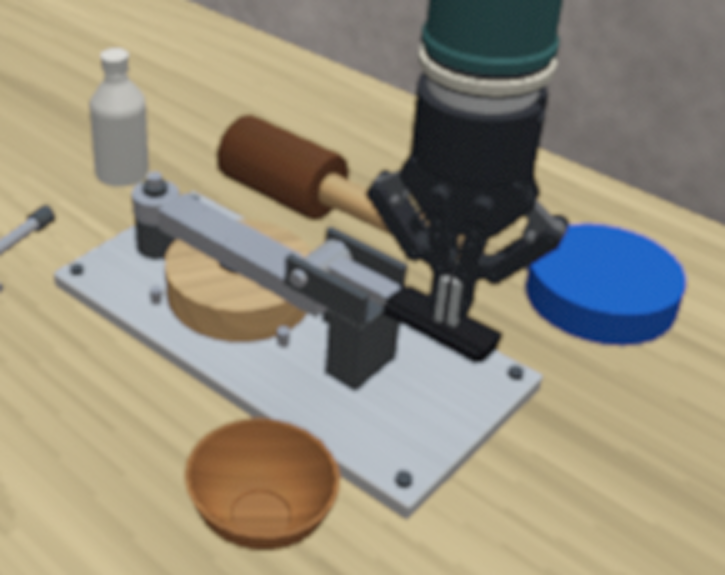

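Call:
servo_tool(rows=[{"grip": 0,"delta_pos": [0.12,0,0],"rotation": [0,0,0]},{"grip": 0,"delta_pos": [0,0,0],"rotation": [0,0,0]}])

```text
t: 11.98
ee_pos: [586.1, -210.5, 99.6]
eef_rot: [[0.0, 0.95, 0.311], [-0.002, 0.311, -0.95], [-1.0, -0.0, 0.002]]
force: [-10.4, 1.3, 28.9]
gripper_width: 0.2
```

Call:
servo_tool(rows=[{"grip": 0,"delta_pos": [-0.4,0,0],"rotation": [0,0,0]},{"grip": 0,"delta_pos": [-0.8,0,0],"rotation": [0,0,0]},{"grip": 0,"delta_pos": [-1,0,0],"rotation": [0,0,0]},{"grip": 0,"delta_pos": [-1,0,0],"rotation": [0,0,0]},{"grip": 0,"delta_pos": [-1,0,0],"rotation": [0,0,0]},{"grip": 0,"delta_pos": [-1,-0.5,-0.2],"rotation": [0,0,0]},{"grip": 0,"delta_pos": [-1,-1,-0.4],"rotation": [0,0,0]},{"grip": 0,"delta_pos": [0,-1,-0.4],"rotation": [0,0,0]},{"grip": 0,"delta_pos": [0,-1,-0.4],"rotation": [0,0,0]},{"grip": 0,"delta_pos": [0,0,0],"rotation": [0,0,0]}])

```text
t: 13.22
ee_pos: [471.1, -203.5, 281.5]
eef_rot: [[-0.001, 0.951, 0.31], [-0.001, 0.31, -0.951], [-1.0, -0.001, 0.001]]
force: [0.6, 0.4, 0.8]
gripper_width: 0.1
```

```bash
python3 - <<'E'
from h import *
import cv2
s=state();print(s['t'],s['ee_pos'],s['force'])
c=camera_info('wrist');np.savez('w12.npz',K=c['intrinsics'],E=c['extrinsics'])
cv2.imwrite('pics/w12.png',read_camera('wrist'))
cv2.imwrite('pics/sd12.png',cv2.resize(read_camera('side')[170:400,250:540],None,fx=2.5,fy=2.5,interpolation=2))
E
```

```text
13.225 [ 471.13345239 -203.45536657  281.45836561] [0.55085922 0.39955119 0.76861582]
```

View pics/w12.png

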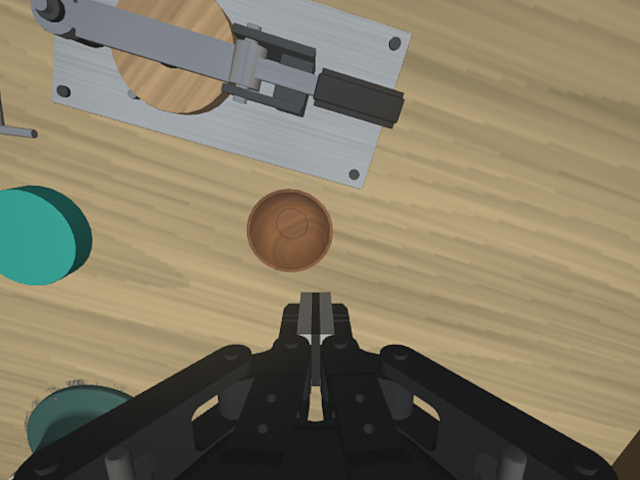

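View pics/sd12.png

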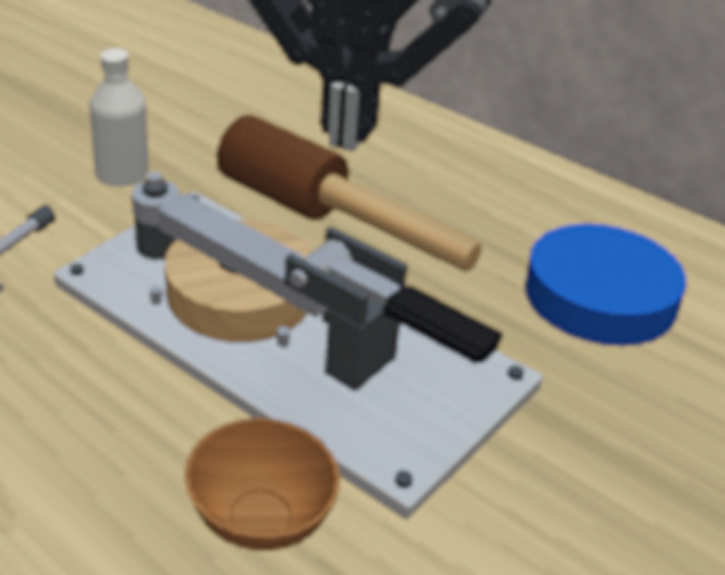

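```bash
python3 - <<'E'
from h import *
q=np.load('jig.npz');R,t=q['R'],q['t']
P=wx('w12.npz',(398.5,109),R,t);print((P[:2]-t)@R,P[2])
print((wz('w12.npz',(398.5,109),100)[:2]-t)@R)
a,b=[(wz('w12.npz',p,73)[:2]-t)@R for p in [(75,37),(230,82)]];print(a,b)
print(finish_job())
E
```

```text
[-1.27859783e-15 -2.19653149e+02] 94.74118651415716
[  -0.62211328 -218.59338977]
[-18.37699702  76.05145597] [-17.34496979 -65.1059168 ]
the job is handed in; nothing more can be done
None
```

The strap is closed over the blank against its stop, and the cam lever is pushed down level over it. The job is handed in at about 13.3 s. I used only the shut fingertips, pushing the strap on its trailing side and then pressing the lever grip from above.

- **Strap:** it started near 1.0 rad. It stopped moving with the push force rising to 14 N. Its side faces then measured between -0.01 and 0.02 rad, so it is at 0 within measuring error.
- **Lever:** it started near 0.78 rad and was pressed only after the strap was closed. The fingertip stopped at a height of 99.6 mm, where a level lever's face should be at 100 mm, with 29 N on it. In the last pictures it stays level with the hand clear. The tip measured at jig y of about -219 mm, against an expected -222 mm, and its height came out at 95 mm instead of 100 mm from a rough pixel pick.
- **Surroundings:** the blank, bowl, glue bottle, mallet and both look-alikes look unmoved by eye in the last pictures. The chuck key was only partly in view, and I did not measure any of them again.
- **Disagreement:** the first estimates from the scene and side cameras differed by up to about 20 mm. I used the wrist-camera fit instead, which agreed with the given sizes to about 3 mm.

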